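# Move a snap-in reagent cartridge from its cradle to the analyser

## Robot

A 7-joint arm with a two-finger parallel gripper is mounted at the origin on the work surface. World frame = base frame: x ahead of the robot, y to its left, z up, the work surface at z = 0. Lengths are in m, angles in degrees, forces in N, time in s.
With the tool pointing down it reaches from about 0.425 to 0.875 m from the base axis. Payload 4.7 kg.
Tool frame: the origin (TCP) lies at the very end of the fingers, on their centre line; the grasp point (between the pads) lies 19 mm behind it; z points along the fingers, y is the direction in which the jaws open and shut (so a half turn about z gives the same grasp; the last joint's range is limited). The gripper opens to 87 mm and grips with 3 to 60 N. Pads are 19 mm wide; open, the fingers measure 117 mm over their backs; the gripper's body (75 mm by 190 mm) begins 51 mm behind the grasp point.
Start: joints at [67.615, 18.392, -4.016, 83.108, 1.295, 78.541, -3.26], TCP at [0.256, -0.597, 0.223] pointing down, gripper open.
Joint ranges: [-163.93, 163.93], [-17.29, 119.83], [-79.2, 71.16], [3.27, 140.29], [-89.18, 269.18], [5.43, 117.66], [-154.24, 154.24]. Speed limits (degrees/s): [147.25, 147.25, 180, 180, 180, 180, 180].

## Interface

Orientations are given as [roll, pitch, yaw] about the fixed x, y, z axes, in that order (R = Rz(yaw) Ry(pitch) Rx(roll)).
In Python, from cell import monitor, read_camera, camera_info, env, look_for gives the robot as it stands.
- The arm moves only by the tool servo_tool, never from a script. Its argument "commands" is one flat list of numbers, 6 for each row, row after row: the shift along the tool's x, y, z in mm, then the turn, a rotation vector about the tool's x, y, z in degrees. A call has 1 to 10 rows; each row shifts and turns the commanded pose from where the row before left it, along the tool's axes as they then stand; what a row does not reach is not made up. A row lasts 1/10 s, in which the tool goes at most 50 mm and 8.59 degrees, less where a joint would pass 70% of its speed; a pose out of reach is approached as far as the arm can. A call is refused whole if a number of a shift passes 50 or a number of a turn 8.59, either way. A call with a gripper value outside its range is refused whole. "jaw" is the finger opening in mm, from 0 to 87, set as the call begins (left out, the last holds). The fingers move at their own pace and stop on an object; "newtons" is the grip in N (left out, the last holds). Time passes only in rows, so rows that do not move let the fingers close. It gives the time, the measured TCP pose, the force and the opening at its end, in the units of the state.
- monitor.get_obs(): the state, without advancing time (a new reading comes with each control period).
- read_camera(name): name is "scene" or "top" or "wrist"; returns (picture, depth): 384x512x3 uint8, red, green, blue; 384x512 float32, m along the optical axis (not along the pixel's ray), 0 where there is no reading.
- camera_info(name): a dict with "camera_matrix" (3x3 intrinsics, pixels), "R" (3x3) and "t" (3): a world point X has camera coordinates R X + t; the wrist camera has in their place "T_tool_cam" (4x4, takes a point from camera to tool coordinates, whose origin is the TCP and whose axes are the flange's). Camera axes: x right, y down, z forward; pixel columns grow to the right and rows downward; lengths in m; the calibration is good to about 2 mm. A picture is of the moment at which its call begins: read the wrist's pose just before it. camera_info takes no time and is no camera call.
- env.sign_off(): hands the job in, once; it reports no verdict.
Trained networks look in the newest picture that a camera, given by its name, has taken for a name from the list of things; names that differ only in an ending like _2 or _b are one class to them, and where a whole thing is asked for, a point or a joint stands for the part that bears it (a point fixed in the world has none). Each returns a list of dicts, best first, with "conf" (0 to 1); they miss things now and then, are a little off and sometimes report something else, mostly with a low value. They report only what shows in the picture. A call takes as long as a camera call.
- look_for(camera, label): "box" ([left, top, width, height] in pixels, round what is visible of it).
The state is a dict: "time_s": time; "qpos": joint angles; "joint_velocities": joint speeds; "effort": joint torques, N m; "tool_pos": TCP position; "tool_rot": TCP orientation; "force": force on the tool from outside, world axes, zero at the start; "wrist_torque": the same for the moment, N m; "grip_width": finger opening in m.
Only numpy, scipy, OpenCV 4.12 (cv2) and the standard library are available. Lean on these libraries where they do the work, as an engineer would, in place of code of your own. Each camera call takes 0.05 s, during which the arm holds its last target.

## Task

Free the blue reagent cartridge from its grey storage cradle by pinching its two orange side tabs together, then push it fully home in the analyser's black well until both tabs have snapped out under the catches, and let go. Be gentle: never tug it while it is still latched or ram it into the well (keep the load on it under 35 N), and leave the other things on the bench where they are.

Things in the scene. Friction and masses are not known exactly. Their poses are not given: they have to be found in the camera images.
- cartridge: Upright blue cartridge, core 30 x 26 mm, 88 mm tall, 0.12 to 0.22 kg, an orange sprung tab along its +y and its -y face. Origin: centre of its underside; z up, y from tab to tab; a half turn about z changes nothing. Starts snapped into the cradle, standing on the cradle's well floor, within 0.02 rad of its axes. More than 35 N between it and the cradle or the analyser counts as damage.
- pads (a point): Midway between the ribbed finger pads of the cartridge's two tabs, 64 mm above its origin. Pads are 18 mm wide (x) and 28 mm tall (50 to 78 mm above the origin); outer faces at y = +-25 mm: 50 mm apart at rest, 41 mm pinched to the stops. Above them a 38 mm wide cap (80 to 88 mm), narrower than the pinched pads.
- barbs (a point): On the cartridge's axis at the level of the barbs' flat top faces, 18 mm above its origin. The barbs on the tabs stick out to y = +-26 mm and hook under catch lips 46.4 mm apart, so each tab must be pinched in by about 3 mm to clear. Keep the tabs pinched on the way in too: unpinched, the barbs catch on the mouth.
- tab_left (a joint): Travel of the tab on the cartridge's +y side, m: 0 sprung out, 0.0045 pinched in to its stop. The spring needs 3 N to start and 8.4 N at the stop.
- tab_right (a joint): The same for the tab on the -y side.
- cradle: Grey storage cradle fixed to the bench: base plate 120 x 130 x 6 mm with a 50 x 74 mm snap-in well, mouth 48 mm above the bench. Origin: on the bench, on the well's vertical axis; y is the tab-to-tab direction. The cartridge stands on the well floor 12 mm above the origin, its barbs 1.5 mm below the lips; no spring under it here.
- analyser: White bench-top analyser with a blue console, fixed to the bench: x from -70 to +130 mm, 200 mm wide, deck 80 mm high, console behind the well up to 101 mm. Origin: on the bench, on the vertical axis of its black well; z up, y the tab-to-tab direction, either way round. The well is built like the cradle's but is sprung.
- mouth (a point): Centre of the nominal mouth of the analyser's black well, 84 mm above its origin. Slot 32.4 mm (x) by 46.4 mm (y) between the lips, with 6 mm of 45-degree lead-in all round at the top. The height-adjustable well unit sits up to 7 mm higher or lower than nominal, differently each time; this is not measured, and mouth, lips and floor shift together: feel for the stop.
- floor (a point): Nominal hard floor (stop) of the analyser's well, 48 mm above its origin; true height +-7 mm. An ejector plate meets the cartridge 5 mm above the floor with 4 N, rising to 8 N at the floor, where the push stiffens sharply. Barbs snap out only in the last 1.5 mm: keep 10 to 20 N of push on while letting the tabs out; the ejector then lifts it 1.5 mm up to the lips.
- dropper: Bystander: small loose clear dropper bottle, 32 mm across, 70 mm tall, origin under its centre.
- counter: Bystander: loose grey tally counter with red and black keys, 65 x 150 x 35 mm, origin under its centre.
- specimen_jar: Bystander: loose clear specimen jar with a red lid, 48 mm across, 60 mm tall, origin under its centre.
- tube_rack: Bystander: loose blue rack with four capped tubes, 60 x 120 mm, about 100 mm tall, origin under its centre.

How it is judged:
By the outcome, as a careful person would: the job done as asked, in the order asked, and still so for the second after the job is handed in, with the robot touching nothing.
It also fails if it takes over 67 s, if anything falls off the work surface, if the arm or the gripper's body presses on something with over 40 N, if the wrist force passes 120 N, or if a joint passes its speed limit or range.

## Working session

There is one attempt and no reset: what is moved stays moved. The work goes in short steps, Python scripts to look and compute and a tool call to move; the robot and the scene stay as the last step left them, time stands still between calls to the robot, and variables do not carry over. Pictures are saved under pics/ and viewed, and the job is handed in when it is done.

Besides the shell and the picture viewer there is one more tool, called after "Call:" as name(argument=value, ...) on one line, values as JSON. servo_tool: Moves the arm, as the interface text tells. Its arguments: {"type":"object","properties":{"commands":{"type":"array","items":{"type":"number"}},"jaw":{"type":"number"},"newtons":{"type":"number"}},"required":["commands"]}

```bash
ls; mkdir -p pics; python3 - <<'E'
from cell import monitor, read_camera, camera_info, env, look_for
import cv2,numpy as np
o=monitor.get_obs();print(o)
for c in ["scene","top","wrist"]:
    p,d=read_camera(c); cv2.imwrite(f"pics/{c}0.png",p[:,:,::-1]); np.savez(f"pics/{c}0.npz",p=p,d=d)
    print(c,camera_info(c))
for c in ["scene","top"]:
    for l in ["cartridge","cradle","analyser"]:
        print(c,l,look_for(c,l)[:2])
E
```

```text
pics
{'time_s': 0.0, 'qpos': array([67.61473492, 18.43929765, -4.01472105, 83.17623017,  1.29554198,
       78.53883313, -3.26046269]), 'joint_velocities': array([ 0.02379425,  0.04421471,  0.09815363, -0.06149757,  0.00323619,
        0.02184046, -0.013687  ]), 'effort': array([-4.76111964e-04, -4.91282523e+01, -4.04182160e-01, -3.12532461e+01,
       -6.39740657e-02,  4.36851103e-02,  1.84841238e-04]), 'tool_pos': array([ 0.25571508, -0.59698544,  0.22144705]), 'tool_rot': array([-1.79890908e+02,  6.50561264e-03,  2.31939268e+01]), 'force': array([ 0.65512202, -0.84354814,  0.16996454]), 'wrist_torque': array([ 0.01339601, -0.03181171, -0.05266739]), 'grip_width': 0.08721208095627998}
scene {'camera_matrix': array([[490.2023211 ,   0.        , 262.20271055],
       [  0.        , 490.2023211 , 194.71504464],
       [  0.        ,   0.        ,   1.        ]]), 'R': array([[ 0.2636553 ,  0.96458923,  0.00731477],
       [ 0.82240342, -0.2208151 , -0.52430268],
       [-0.50412151,  0.14425087, -0.85150055]]), 't': array([-0.16465505, -0.45869796,  1.82613237])}
top {'camera_matrix':
[... 638 characters left out ...]
       [ 9.99999973e-01,  1.03446867e-04,  2.07693897e-04,
        -6.45274380e-05],
       [-1.71865715e-04, -2.71136113e-01,  9.62541001e-01,
        -1.63163780e-01],
       [ 0.00000000e+00,  0.00000000e+00,  0.00000000e+00,
         1.00000000e+00]])}
scene cartridge [{'box': [313.3, 164.9, 19.8, 19.8], 'conf': 0.49}]
scene cradle [{'box': [311.9, 165.0, 21.0, 22.4], 'conf': 0.65}, {'box': [295.5, 169.1, 53.4, 39.9], 'conf': 0.63}]
scene analyser [{'box': [153.9, 165.2, 70.0, 74.0], 'conf': 0.55}]
top cartridge [{'box': [184.4, 194.9, 20.0, 12.3], 'conf': 0.71}]
top cradle [{'box': [177.6, 181.2, 40.8, 40.3], 'conf': 0.86}]
top analyser [{'box': [278.8, 172.3, 71.9, 74.6], 'conf': 0.7}]
```

View pics/scene0.png

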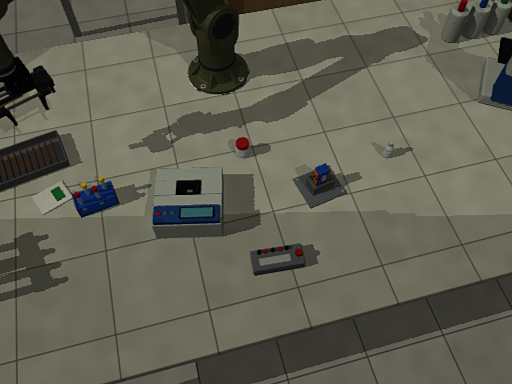

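View pics/top0.png

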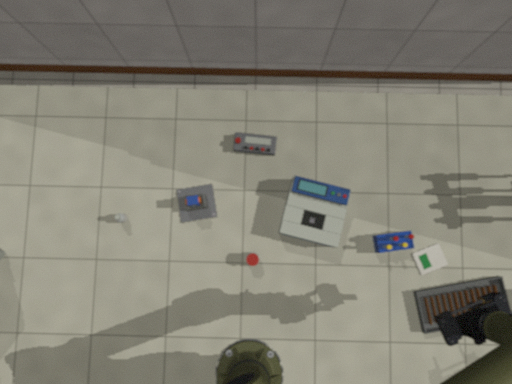

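```bash
cat > h.py <<'E'
import numpy as np,cv2
from cell import *
from scipy.spatial.transform import Rotation as Ro
def cloud(c,p=None,d=None,obs=None):
    ci=camera_info(c);K=ci["camera_matrix"]
    v,u=np.mgrid[0:384,0:512]
    P=np.stack([(u-K[0,2])/K[0,0]*d,(v-K[1,2])/K[1,1]*d,d],-1)
    if c=="wrist":
        T=ci["T_tool_cam"];P=P@T[:3,:3].T+T[:3,3]
        R=Ro.from_euler("xyz",obs["tool_rot"],degrees=True).as_matrix()
        return P@R.T+obs["tool_pos"]
    return (P-ci["t"])@ci["R"]
E
python3 - <<'E'
from h import *
for c in ["top","scene"]:
    z=np.load(f"pics/{c}0.npz");X=cloud(c,d=z["d"]);p=z["p"].astype(int)
    blue=(p[...,2]>p[...,0]+50)&(z["d"]>0)
    n,l,s,ce=cv2.connectedComponentsWithStats(blue.astype(np.uint8))
    for i in range(1,n):
        if s[i,4]>30: print(c,s[i],np.median(X[l==i],0),X[l==i].min(0),X[l==i].max(0))
E
```

```text
top [293 178  56  26 318] [ 0.61084621 -0.25811616  0.09728584] [ 0.5779584  -0.31493786  0.08929063] [ 0.65794106 -0.13156638  0.1046672 ]
top [187 195  11  10  86] [0.57601462 0.20158377 0.09913443] [0.56214699 0.18434566 0.07661207] [0.59334923 0.21878295 0.10819154]
top [376 232  37  20 391] [ 0.45798851 -0.47718919  0.04658786] [ 0.42256301 -0.5420415   0.03909488] [ 0.48906082 -0.41853269  0.05582582]
scene [316 164  14  21 118] [0.58188951 0.19620785 0.09866811] [0.56331719 0.17992078 0.03862493] [0.5969027  0.21777413 0.10676144]
scene [ 72 181  45  34 605] [ 0.46982396 -0.48344655  0.04516332] [ 0.41900968 -0.55846982 -0.00113927] [ 0.49592742 -0.42138715  0.09509322]
scene [153 205  66  17 462] [ 0.62021114 -0.26217711  0.09763187] [ 0.57911966 -0.31981255  0.09021898] [ 0.66562766 -0.13153069  0.10447027]
```

The scene view shows the cartridge and cradle near (320,178) and the analyser at (188,200), with its black well at (188,186). In the top view they are at (195,202) and (313,220).

```bash
python3 - <<'E'
from h import *
for c in ["top","scene"]:
    z=np.load(f"pics/{c}0.npz");X=cloud(c,d=z["d"]);p=z["p"].astype(int)
    B=(X[...,0]>.35)&(X[...,0]<.75)&(X[...,1]>-.42)&(X[...,1]<-.05)
    m=B&(abs(X[...,2]-.08)<.03)
    q=X[m][:,:2].astype(np.float32);print(c,"analyser deck rect",cv2.minAreaRect(q),np.median(X[m][:,2]))
    dk=m&(p.sum(-1)<120);w=B&(p.sum(-1)<100)&(X[...,2]>.01)
    print("well",w.sum(),np.median(X[w],0),X[w].min(0),X[w].max(0))
    C=(X[...,0]>.48)&(X[...,0]<.68)&(X[...,1]>.1)&(X[...,1]<.3)
    m=C&(X[...,2]>.093);print("cart top",cv2.minAreaRect(X[m][:,:2].astype(np.float32)),X[m].mean(0),m.sum())
    g=C&(X[...,2]<.02)&(p.max(-1)<130)&(p.max(-1)-p.min(-1)<30);print("base",cv2.minAreaRect(X[g][:,:2].astype(np.float32)))
p=cv2.imread("pics/top0.png");cv2.imwrite("pics/topz.png",np.hstack([cv2.resize(p[170:240,160:230],(400,400),interpolation=2),cv2.resize(p[170:250,275:355],(400,400),interpolation=2)]))
E
```

```text
top analyser deck rect ((0.5377021431922913, -0.2668774127960205), (0.3249112367630005, 0.2007157802581787), 76.84130859375) 0.08038298118384155
  return _methods._mean(a, axis=axis, dtype=dtype,
  ret = um.true_divide(
Traceback (most recent call last):
ValueError: zero-size array to reduction operation minimum which has no identity
```

```bash
python3 - <<'E'
from h import *
for c in ["top","scene"]:
    z=np.load(f"pics/{c}0.npz");X=cloud(c,d=z["d"]);p=z["p"].astype(int)
    u,v=((313,220) if c=="top" else (188,187)); print(X[v-1:v+2,u-1:u+2].reshape(-1,3).round(3)[::4],p[v,u])
    B=(X[...,0]>.4)&(X[...,0]<.75)&(X[...,1]>-.36)&(X[...,1]<-.1)&(abs(X[...,2]-.085)<.025)
    n,l,s,ce=cv2.connectedComponentsWithStats(B.astype(np.uint8));i=1+s[1:,4].argmax()
    print(c,"deck",cv2.minAreaRect(X[l==i][:,:2].astype(np.float32)))
    C=(X[...,0]>.48)&(X[...,0]<.68)&(X[...,1]>.1)&(X[...,1]<.3)
    m=C&(X[...,2]>.09);print("cart top",cv2.minAreaRect(X[m][:,:2].astype(np.float32)),X[m].mean(0),m.sum())
    g=C&(X[...,2]<.02)&(p.max(-1)<130)&(p.max(-1)-p.min(-1)<30);print("base",cv2.minAreaRect(X[g][:,:2].astype(np.float32)))
p=cv2.imread("pics/top0.png");cv2.imwrite("pics/topz.png",np.hstack([cv2.resize(p[170:240,160:230],(400,400),interpolation=2),cv2.resize(p[170:250,275:355],(400,400),interpolation=2)]))
E
```

```text
[[ 0.526 -0.203  0.046]
 [ 0.522 -0.206  0.049]
 [ 0.519 -0.209  0.053]] [104 102 102]
top deck ((0.5519137978553772, -0.20642462372779846), (0.20077568292617798, 0.2004171907901764), 76.79756164550781)
cart top ((0.5777901411056519, 0.2026531994342804), (0.029362302273511887, 0.048395849764347076), 6.58682918548584) [0.57734885 0.20295207 0.09866137] 115
base ((0.5727607011795044, 0.21824094653129578), (0.11836269497871399, 0.16160233318805695), 10.672487258911133)
[[ 0.51  -0.206  0.061]
 [ 0.508 -0.203  0.053]
 [ 0.508 -0.201  0.045]] [2 2 3]
scene deck ((0.553819477558136, -0.20925584435462952), (0.20110231637954712, 0.20617344975471497), 76.9288558959961)
cart top ((0.580268144607544, 0.19815081357955933), (0.03208642825484276, 0.051658421754837036), 13.712621688842773) [0.5806355  0.19863728 0.09863685] 128
base ((0.5801405906677246, 0.20005354285240173), (0.19963791966438293, 0.1998426765203476), 0.033045195043087006)
```

View pics/topz.png

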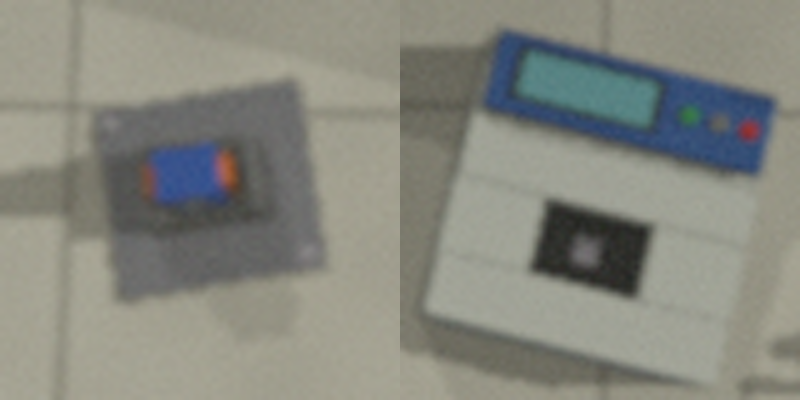

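View pics/wrist0.png

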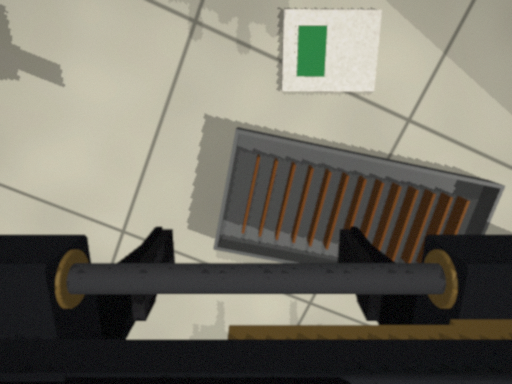

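```bash
cat >> h.py <<'E'
def plan(xyz,yaw,n=None,tilt=True):
    """print rows (tool frame) to bring tool to xyz, pointing down with yaw, equal world steps"""
    o=monitor.get_obs();p0=np.array(o["tool_pos"]);R0=Ro.from_euler("xyz",o["tool_rot"],degrees=True)
    Rt=Ro.from_euler("xyz",[180,0,yaw],degrees=True)
    rv=(R0.inv()*Rt).as_rotvec(degrees=True);d=(np.array(xyz)-p0)*1000
    if n is None: n=int(np.ceil(max(np.linalg.norm(d)/40,np.linalg.norm(rv)/7,1)))
    p=np.zeros(3);R=R0;rows=[]
    for i in range(n):
        s=np.round(R.inv().apply(d*(i+1)/n-p),1);r=np.round(rv/n,2)
        p=p+R.apply(s);R=R*Ro.from_rotvec(r,degrees=True);rows.append([*s,*r])
    print("n",n);print(", ".join(f"{x:g}" for r in rows for x in r))
    print("from",p0.round(4),"yaw",o["tool_rot"].round(2),"t",o["time_s"])
def st():
    o=monitor.get_obs();print({k:np.round(o[k],4) for k in ["time_s","tool_pos","tool_rot","force","wrist_torque","grip_width"]})
E
python3 -c "
from h import *
plan([.494,-.194,.2],-13.2,12)"
```

```text
n 12
31.5, -23.1, 1.9, -0, 0, 3.03, 30.2, -24.7, 1.9, -0, 0, 3.03, 28.8, -26.3, 1.8, -0, 0, 3.03, 27.5, -27.8, 1.9, -0, 0, 3.03, 25.9, -29.1, 1.9, -0, 0, 3.03, 24.3, -30.5, 1.9, -0, 0, 3.03, 22.7, -31.8, 1.8, -0, 0, 3.03, 21, -32.9, 1.9, -0, 0, 3.03, 19.2, -34, 1.9, -0, 0, 3.03, 17.4, -34.9, 1.9, -0, 0, 3.03, 15.6, -35.9, 1.8, -0, 0, 3.03, 13.6, -36.5, 1.9, -0, 0, 3.03
from [ 0.256  -0.5974  0.2225] yaw [-179.99    0.     23.2 ] t 0.45
```

Call:
servo_tool(commands=[31.5, -23, 0, 0, 0, 3, 30, -24.7, 0, 0, 0, 3, 29, -26.3, 0, 0, 0, 3, 27.5, -27.8, 0, 0, 0, 3, 26, -29, 0, 0, 0, 3, 24.3, -30.5, 0, 0, 0, 3, 22.7, -31.8, 2, 0, 0, 3, 21, -33, 3, 0, 0, 3, 19, -34, 4, 0, 0, 3, 17.4, -35, 4, 0, 0, 3])

```text
time_s: 1.45
tool_pos: [0.4542, -0.2595, 0.2098]
tool_rot: [180.0, -0.0, -6.9]
force: [-0.2, -0.2, -0.2]
grip_width: 0.0873
```

Call:
servo_tool(commands=[15.6, -36, 5, 0, 0, 3, 13.6, -36.5, 5, 0, 0, 3.3, 0, 0, 0, 0, 0, 0, 0, 0, 0, 0, 0, 0])

```text
time_s: 1.85
tool_pos: [0.4931, -0.1926, 0.1996]
tool_rot: [180.0, 0.0, -12.9]
force: [-0.3, -0.6, -0.3]
grip_width: 0.0873
```

```bash
python3 - <<'E'
from h import *
o=monitor.get_obs();p,d=read_camera("wrist");st()
cv2.imwrite("pics/w1.png",p[:,:,::-1]);np.savez("pics/w1.npz",p=p,d=d,pos=o["tool_pos"],rot=o["tool_rot"])
E
```

```text
{'time_s': np.float64(1.9), 'tool_pos': array([ 0.4926, -0.194 ,  0.1996]), 'tool_rot': array([ 1.799487e+02,  3.600000e-03, -1.309720e+01]), 'force': array([ 0.7901, -0.7007,  0.8301]), 'wrist_torque': array([ 0.0347,  0.0362, -0.0117]), 'grip_width': np.float64(0.087)}
```

View pics/w1.png

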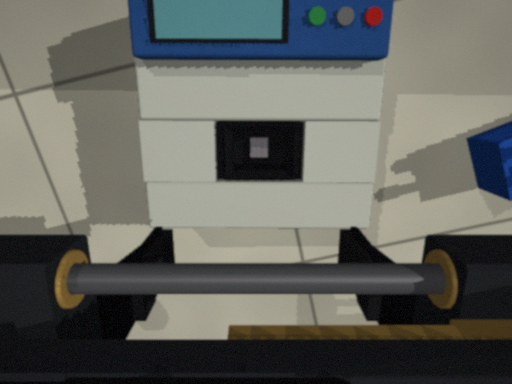

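The black well unit spans columns 216–303 and rows 121–181, nearly aligned with the image axes.

```bash
python3 - <<'E'
from h import *
z=np.load("pics/w1.npz");p=z["p"].astype(int);d=z["d"];o={"tool_pos":z["pos"],"tool_rot":z["rot"]}
X=cloud("wrist",d=d,obs=o)
bl=(p.max(-1)<75);bl[:100]=0;bl[200:]=0;bl[:,:200]=0;bl[:,320:]=0
n,l,s,ce=cv2.connectedComponentsWithStats(bl.astype(np.uint8));i=1+s[1:,4].argmax();print(s[i])
M=cv2.morphologyEx((l==i).astype(np.uint8),cv2.MORPH_CLOSE,np.ones((25,25)))
r=cv2.minAreaRect(np.argwhere(M)[:,::-1].astype(np.float32));print("px rect",r)
Q=X[(l==i)&(d>0)];print("z pct",np.percentile(Q[:,2],[1,10,25,50,75,90,99]).round(4))
dk=X[205:220,180:350].reshape(-1,3);print("deck z near",np.median(dk[:,2]), np.median(X[130:170,160:205,2]),np.median(X[130:170,315:365,2]))
# column profile of z across row 150 & col 258
print("row150",X[150,210:310:3,2].round(4));print("col258",X[115:190:3,258,2].round(4)); print("col230",X[115:190:3,228,2].round(4))
# centre on plane z=h
ci=camera_info("wrist");K=ci["camera_matrix"];T=ci["T_tool_cam"];R=Ro.from_euler("xyz",o["tool_rot"],degrees=True).as_matrix()
def ray(u,v,h):
    dc=np.array([(u-K[0,2])/K[0,0],(v-K[1,2])/K[1,1],1]);a=R@(T[:3,:3]@dc);c=R@T[:3,3]+o["tool_pos"];return c+a*(h-c[2])/a[2]
bx=cv2.boxPoints(r)
for h in (.077,.084,.091):
    W=np.array([ray(*b,h) for b in bx]);print(h,W.mean(0).round(4),[np.linalg.norm(W[k]-W[k-1]).round(4) for k in range(4)],[np.degrees(np.arctan2(*(W[k]-W[k-1])[1::-1])).round(2) for k in range(4)])
# deck rect from wrist (only sides): left/right edges
m=(abs(X[...,2]-.08)<.01)&(d>0);m[235:]=0
for v in (80,110,140,200): 
    u=np.where(m[v])[0];u=u[(u>100)&(u<420)];print(v,X[v,u[0]].round(4),X[v,u[-1]].round(4))
E
```

```text
[ 215  121   89   60 4870]
px rect ((259.0, 150.5), (59.0, 88.0), 90.0)
z pct [0.0454 0.0465 0.0478 0.0767 0.0804 0.0819 0.0832]
deck z near 0.08095302797559334 0.0809297312134378 0.08098486296059504
row150 [0.0807 0.0811 0.077  0.0765 0.0808 0.0819 0.0795 0.0777 0.0469 0.0466
 0.0465 0.0471 0.0475 0.0464 0.0526 0.0513 0.0524 0.0529 0.052  0.0467
 0.0471 0.0466 0.0474 0.0472 0.0453 0.0696 0.0784 0.0807 0.0825 0.0755
 0.0763 0.0761 0.0819 0.0819]
col258 [0.0815 0.0809 0.0606 0.082  0.0818 0.078  0.0474 0.0479 0.0524 0.0512
 0.0521 0.3627 0.0517 0.0525 0.0462 0.0464 0.0464 0.0613 0.0752 0.0782
 0.0816 0.0826 0.0791 0.0814 0.3627]
col230 [0.08   0.0801 0.0642 0.0825 0.0801 0.0796 0.0794 0.0791 0.0791 0.0796
 0.0795 0.0789 0.0804 0.0795 0.0793 0.0797 0.0809 0.0803 0.0806 0.0798
 0.0806 0.0822 0.0778 0.0801 0.0808]
0.077 [ 0.5231 -0.2025  0.077 ] [np.float64(0.0508), np.float64(0.0737), np.float64(0.0508), np.float64(0.0774)] [np.float64(-14.83), np.float64(-102.94), np.float64(169.26), np.float64(77.05)]
0.084 [ 0.5241 -0.2026  0.084 ] [np.float64(0.0495), np.float64(0.0719), np.float64(0.0496), np.float64(0.0755)] [np.float64(-14.83), np.float64(-102.94), np.float64(169.26), np.float64(77.05)]
0.091 [ 0.5252 -0.2028  0.091 ] [np.float64(0.0483), np.float64(0.0701), np.float64(0.0483), np.float64(0.0736)] [np.float64(-14.83), np.float64(-102.94), np.float64(169.26), np.float64(77.05)]
80 [ 0.6014 -0.1193  0.0809] [ 0.5574 -0.3114  0.0802]
110 [ 0.5788 -0.1134  0.0782] [ 0.5346 -0.3061  0.0804]
140 [ 0.5552 -0.1076  0.0815] [ 0.5109 -0.3008  0.082 ]
200 [ 0.5038 -0.0969  0.0811] [ 0.4596 -0.2885  0.0809]
```

```bash
python3 -c "
from h import *
plan([.549,.196,.22],8,10)"
```

```text
n 10
-3.3, -39.3, -2.1, 0.01, 0, -2.11, -1.9, -39.3, -2, 0.01, 0, -2.11, -0.5, -39.4, -2.1, 0.01, 0, -2.11, 1, -39.4, -2.1, 0.01, 0, -2.11, 2.5, -39.4, -2, 0.01, 0, -2.11, 3.9, -39.2, -2, 0.01, 0, -2.11, 5.3, -39, -2.1, 0.01, 0, -2.11, 6.8, -38.8, -2, 0.01, 0, -2.11, 8.2, -38.6, -2, 0.01, 0, -2.11, 9.6, -38.2, -2, 0.01, 0, -2.11
from [ 0.4926 -0.194   0.1996] yaw [179.95   0.   -13.1 ] t 1.9
```

Call:
servo_tool(commands=[-3.3, -39.3, -2, 0, 0, -2.1, -2, -39.3, -2, 0, 0, -2.1, -0.5, -39.4, -2, 0, 0, -2.1, 1, -39.4, -2, 0, 0, -2.1, 2.5, -39.4, -2, 0, 0, -2.1, 4, -39.2, -2, 0, 0, -2.1, 5.3, -39, -2, 0, 0, -2.1, 6.8, -38.8, -2, 0, 0, -2.1, 8.2, -38.6, -2, 0, 0, -2.1, 9.6, -38.2, -2, 0, 0, -2.1])

```text
time_s: 2.9
tool_pos: [0.5507, 0.1956, 0.2198]
tool_rot: [179.9, -0.0, 7.8]
force: [0.3, -0.1, -0.1]
grip_width: 0.087
```

Call:
servo_tool(commands=[0, 0, 0, 0, 0, 0, 0, 0, 0, 0, 0, 0, 0, 0, 0, 0, 0, 0])

```text
time_s: 3.2
tool_pos: [0.5503, 0.1938, 0.2193]
tool_rot: [179.9, 0.0, 7.7]
force: [-0.4, -0.4, -0.4]
grip_width: 0.0873
```

```bash
python3 - <<'E'
from h import *
o=monitor.get_obs();p,d=read_camera("wrist");st()
cv2.imwrite("pics/w2.png",p[:,:,::-1]);np.savez("pics/w2.npz",p=p,d=d,pos=o["tool_pos"],rot=o["tool_rot"])
E
```

```text
{'time_s': np.float64(3.25), 'tool_pos': array([0.5502, 0.1938, 0.2193]), 'tool_rot': array([1.7991e+02, 1.7300e-02, 7.6603e+00]), 'force': array([ 0.8092, -0.3129, -0.1348]), 'wrist_torque': array([-0.0356,  0.0182, -0.0048]), 'grip_width': np.float64(0.0868)}
```

View pics/w2.png

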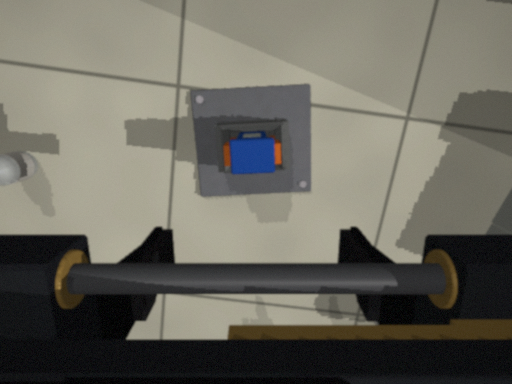

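The cap is around (252,155), with tabs at columns 224 and 281. The cradle plate spans columns 190–310 and rows 85–196, rotated slightly.

```bash
python3 - <<'E'
from h import *
z=np.load("pics/w2.npz");p=z["p"].astype(int);d=z["d"];o={"tool_pos":z["pos"],"tool_rot":z["rot"]}
X=cloud("wrist",d=d,obs=o)
win=np.zeros(d.shape,bool);win[70:215,170:330]=1
# cap top
cap=win&(X[...,2]>.093)&(X[...,2]<.106)&(p[...,2]>p[...,0]+40)
n,l,s,ce=cv2.connectedComponentsWithStats(cap.astype(np.uint8));i=1+s[1:,4].argmax();cap=l==i;print(s[i])
def rect(m,h):
    q=X[m];r=cv2.minAreaRect((q[:,:2]*1000).astype(np.float32));print(r,"mean",q.mean(0).round(4),np.median(q[:,2]).round(4))
rect(cap,0)
org=win&(p[...,0]>p[...,2]+60)
n,l,s,ce=cv2.connectedComponentsWithStats(org.astype(np.uint8))
for i in range(1,n):
    if s[i,4]>15:
        q=X[l==i];print("orange",s[i],np.median(q,0).round(4),q.min(0).round(4),q.max(0).round(4))
tot=win&(X[...,2]>.045)&(X[...,2]<.052)
print("wall tops");rect(tot,0)
pl=win&(abs(X[...,2]-.006)<.004)&(p.max(-1)<115)&(p.max(-1)-p.min(-1)<25)
pl=cv2.morphologyEx(pl.astype(np.uint8),cv2.MORPH_OPEN,np.ones((5,5)))
n,l,s,ce=cv2.connectedComponentsWithStats(pl);i=1+s[1:,4].argmax();print("plate",s[i]);rect(l==i,0)
im=cv2.imread("pics/w2.png")[75:210,180:320];cv2.imwrite("pics/w2z.png",cv2.resize(im,None,fx=4,fy=4,interpolation=cv2.INTER_CUBIC))
E
```

```text
[ 230  137   45   37 1518]
((577.690673828125, 200.48770141601562), (30.20104217529297, 37.13851547241211), 9.589608192443848) mean [0.5782 0.2006 0.1008] 0.1009
orange [275 140   7  25 147] [0.5814 0.1785 0.0909] [0.5638 0.1701 0.0452] [0.6235 0.204  0.3824]
orange [224 143   6  23 117] [0.5741 0.2229 0.0909] [0.5648 0.2195 0.0767] [0.5829 0.2259 0.0927]
wall tops
((577.6415405273438, 200.961669921875), (48.462894439697266, 70.83818054199219), 10.824703216552734) mean [0.5874 0.2012 0.0476] 0.0476
plate [ 190   85  120  111 8181]
((576.8524780273438, 201.79501342773438), (119.89949798583984, 129.1548309326172), 10.110860824584961) mean [0.5833 0.2024 0.0069] 0.0069
```

View pics/w2z.png

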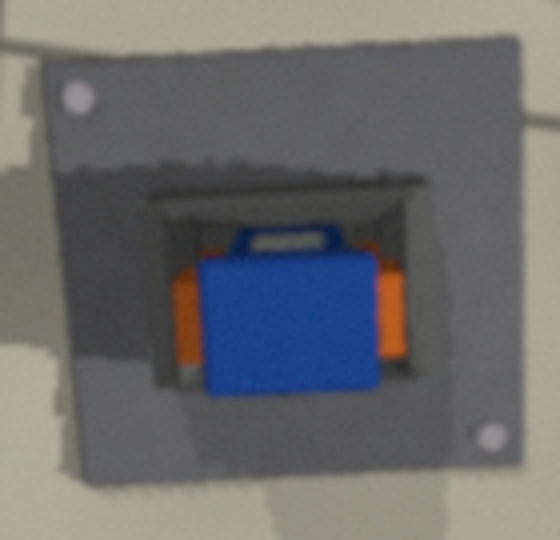

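```bash
python3 -c "
from h import *
plan([.5777,.2007,.125],9.9,4)"
```

```text
n 4
7, -0.8, 23.6, 0.02, 0, -0.56, 7.1, -0.8, 23.5, 0.02, 0, -0.56, 7, -0.7, 23.6, 0.02, 0, -0.56, 7.1, -0.6, 23.6, 0.02, 0, -0.56
from [0.5502 0.1938 0.2193] yaw [1.7991e+02 2.0000e-02 7.6600e+00] t 3.25
```

Call:
servo_tool(commands=[7, -0.8, 23.6, 0, 0, -0.6, 7.1, -0.8, 23.5, 0, 0, -0.5, 7, -0.7, 23.6, 0, 0, -0.6, 7.1, -0.6, 23.6, 0, 0, -0.6, 0, 0, 0, 0, 0, 0, 0, 0, 0, 0, 0, 0])

```text
time_s: 3.85
tool_pos: [0.5771, 0.2023, 0.1253]
tool_rot: [180.0, 0.0, 10.1]
force: [1.2, 0.1, -0.2]
grip_width: 0.0872
```

```bash
python3 -c "
from h import *
st();plan([.5777,.2007,.058],9.9,5)"
```

```text
{'time_s': np.float64(3.85), 'tool_pos': array([0.5771, 0.2023, 0.1253]), 'tool_rot': array([1.799691e+02, 4.870000e-02, 1.006150e+01]), 'force': array([ 1.1542,  0.1034, -0.2463]), 'wrist_torque': array([ 0.0731, -0.0056,  0.0191]), 'grip_width': np.float64(0.0872)}
n 5
0.1, 0.3, 13.5, 0.01, 0.01, 0.03, 0, 0.4, 13.4, 0.01, 0.01, 0.03, 0.1, 0.3, 13.5, 0.01, 0.01, 0.03, 0.1, 0.3, 13.5, 0.01, 0.01, 0.03, 0, 0.4, 13.4, 0.01, 0.01, 0.03
from [0.5771 0.2023 0.1253] yaw [1.7997e+02 5.0000e-02 1.0060e+01] t 3.85
```

Call:
servo_tool(commands=[0, 0.3, 13.5, 0, 0, 0, 0, 0.3, 13.5, 0, 0, 0, 0.1, 0.2, 13.5, 0, 0, 0, 0, 0.2, 13.5, 0, 0, 0, 0, 0, 13, 0, 0, 0, 0, 0, 0, 0, 0, 0, 0, 0, 0, 0, 0, 0, 0, 0, 0, 0, 0, 0])

```text
time_s: 4.65
tool_pos: [0.5778, 0.2032, 0.0588]
tool_rot: [-180.0, -0.1, 10.2]
force: [1.1, 0.4, -1.0]
grip_width: 0.0868
```

```bash
python3 -c "
from h import *
st();
o=monitor.get_obs();p,d=read_camera('wrist');cv2.imwrite('pics/w3.png',p[:,:,::-1]);np.savez('pics/w3.npz',p=p,d=d);
p,d=read_camera('scene');cv2.imwrite('pics/s3.png',cv2.resize(p[130:220,270:370,::-1],(800,600)))
st()
plan([.5777,.2007,.058],9.9,1)"
```

```text
{'time_s': np.float64(4.65), 'tool_pos': array([0.5778, 0.2032, 0.0588]), 'tool_rot': array([-1.799884e+02, -5.680000e-02,  1.020200e+01]), 'force': array([ 1.108 ,  0.3936, -0.9501]), 'wrist_torque': array([0.0577, 0.0325, 0.0134]), 'grip_width': np.float64(0.0868)}
{'time_s': np.float64(4.75), 'tool_pos': array([0.5779, 0.2031, 0.059 ]), 'tool_rot': array([-1.799979e+02, -8.210000e-02,  1.019960e+01]), 'force': array([-0.2058,  0.1665,  0.2334]), 'wrist_torque': array([ 0.0744, -0.0428,  0.0221]), 'grip_width': np.float64(0.0869)}
n 1
-0.6, 2.4, 1, -0, -0.08, 0.3
from [0.5779 0.2031 0.059 ] yaw [-1.80e+02 -8.00e-02  1.02e+01] t 4.75
```

View pics/w3.png

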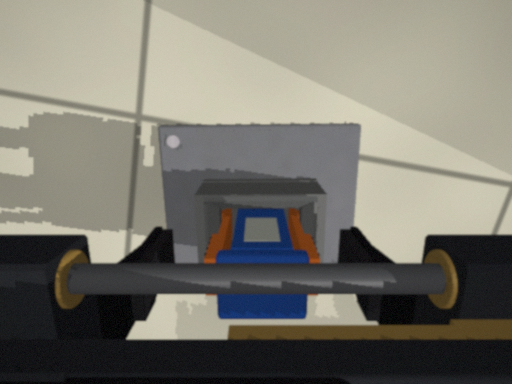

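The image agrees with the pose reading: the cap centre is at column 262 and the finger midline at 256, so the tool needs about 2.2 mm along its +y.

Call:
servo_tool(commands=[-0.3, 2.3, 0.5, 0, 0, 0.3, 0, 0, 0, 0, 0, 0, 0, 0, 0, 0, 0, 0])

```text
time_s: 5.05
tool_pos: [0.5776, 0.2003, 0.0579]
tool_rot: [180.0, -0.0, 9.9]
force: [0.8, 0.5, 1.2]
grip_width: 0.0872
```

```bash
python3 -c "
from h import *
o=monitor.get_obs();p,d=read_camera('wrist');cv2.imwrite('pics/w4.png',p[:,:,::-1]);
st()
plan([.5777,.2007,.058],9.9,1)
q=p.astype(int);m=(q[...,2]>q[...,0]+50);
for r in (255,275,295,305,312):
  u=np.where(m[r])[0];print(r,u[0],u[-1])
"
```

```text
{'time_s': np.float64(5.1), 'tool_pos': array([0.5775, 0.2004, 0.0578]), 'tool_rot': array([ 1.799934e+02, -1.170000e-02,  9.881300e+00]), 'force': array([ 0.7232, -0.6804,  0.0202]), 'wrist_torque': array([ 0.0272,  0.0048, -0.002 ]), 'grip_width': np.float64(0.0872)}
n 1
0.2, -0.2, -0.2, 0.01, -0.01, -0.02
from [0.5775 0.2004 0.0578] yaw [ 1.7999e+02 -1.0000e-02  9.8800e+00] t 5.1
255 210 300Traceback (most recent call last):
  File "<string>", line 8, in <module>
    u=np.where(m[r])[0];print(r,u[0],u[-1])
                                ~^^^
IndexError: index 0 is out of bounds for axis 0 with size 0
```

Call:
servo_tool(commands=[0, 0, 0, 0, 0, 0, 0, 0, 0, 0, 0, 0, 0, 0, 0, 0, 0, 0, 0, 0, 0, 0, 0, 0, 0, 0, 0, 0, 0, 0], jaw=38, newtons=14)

```text
time_s: 5.6
tool_pos: [0.5774, 0.2005, 0.0577]
tool_rot: [180.0, 0.0, 9.9]
force: [-0.3, -0.9, 0.2]
grip_width: 0.055
```

Call:
servo_tool(commands=[0, 0, 0, 0, 0, 0, 0, 0, 0, 0, 0, 0, 0, 0, 0, 0, 0, 0, 0, 0, 0, 0, 0, 0, 0, 0, 0, 0, 0, 0])

```text
time_s: 6.1
tool_pos: [0.5775, 0.2006, 0.058]
tool_rot: [180.0, -0.0, 9.9]
force: [-0.2, 0.0, 2.8]
grip_width: 0.0396
```

Call:
servo_tool(commands=[0, 0, 0, 0, 0, 0, 0, 0, 0, 0, 0, 0], jaw=30, newtons=30)

```text
time_s: 6.3
tool_pos: [0.5775, 0.2006, 0.0582]
tool_rot: [180.0, -0.0, 9.9]
force: [-2.2, -0.5, 6.2]
grip_width: 0.0379
```

```bash
python3 -c "
from h import *
p,d=read_camera('wrist');cv2.imwrite('pics/w5.png',p[:,:,::-1]);st()"
```

```text
{'time_s': np.float64(6.35), 'tool_pos': array([0.5776, 0.2006, 0.0582]), 'tool_rot': array([ 1.79988e+02, -2.08000e-02,  9.89260e+00]), 'force': array([-2.4649, -0.9   ,  5.1372]), 'wrist_torque': array([-0.1367,  0.3522, -0.0177]), 'grip_width': np.float64(0.0382)}
```

View pics/w5.png

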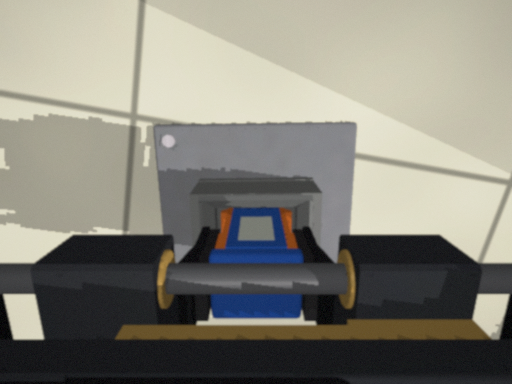

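Call:
servo_tool(commands=[0, 0, -0.7, 0, 0, 0, 0, 0, -0.7, 0, 0, 0, 0, 0, -0.7, 0, 0, 0])

```text
time_s: 6.65
tool_pos: [0.5769, 0.2001, 0.059]
tool_rot: [180.0, 0.1, 9.9]
force: [-0.7, -0.5, -2.3]
grip_width: 0.0375
```

Call:
servo_tool(commands=[0, 0, -0.7, 0, 0, 0, 0, 0, -0.7, 0, 0, 0, 0, 0, 0, 0, 0, 0])

```text
time_s: 6.95
tool_pos: [0.5774, 0.2005, 0.0611]
tool_rot: [180.0, 0.0, 9.9]
force: [-1.2, -1.4, -1.8]
grip_width: 0.0379
```

Call:
servo_tool(commands=[0, 0, -2, 0, 0, 0, 0, 0, -3, 0, 0, 0, 0, 0, -4, 0, 0, 0, 0, 0, -5, 0, 0, 0])

```text
time_s: 7.35
tool_pos: [0.5774, 0.2005, 0.0756]
tool_rot: [180.0, 0.0, 9.9]
force: [0.1, 0.5, -2.1]
grip_width: 0.0377
```

Call:
servo_tool(commands=[0, 0, -10, 0, 0, 0, 0, 0, -14, 0, 0, 0, 0, 0, -18, 0, 0, 0, 0, 0, -20, 0, 0, 0, 0, 0, -20, 0, 0, 0, 0, 0, -20, 0, 0, 0, 0, 0, -10, 0, 0, 0, 0, 0, 0, 0, 0, 0])

```text
time_s: 8.15
tool_pos: [0.5785, 0.2011, 0.1896]
tool_rot: [-180.0, -0.2, 9.9]
force: [0.6, -0.3, -2.5]
grip_width: 0.038
```

```bash
python3 -c "
from h import *
p,d=read_camera('wrist');cv2.imwrite('pics/w6.png',p[:,:,::-1]);p,d=read_camera('scene');cv2.imwrite('pics/s6.png',cv2.resize(p[100:220,250:410,::-1],(800,600)));st();plan([.5238,-.2026,.18],-13.0,14)"
```

```text
{'time_s': np.float64(8.25), 'tool_pos': array([0.5772, 0.2004, 0.1869]), 'tool_rot': array([1.799806e+02, 2.510000e-02, 9.895900e+00]), 'force': array([ 0.5633,  0.3014, -2.8568]), 'wrist_torque': array([0.0162, 0.0448, 0.014 ]), 'grip_width': np.float64(0.0378)}
n 14
-8.7, 27.7, 0.5, 0, 0, 1.64, -7.9, 27.9, 0.5, 0, 0, 1.64, -7.1, 28.2, 0.5, 0, 0, 1.64, -6.3, 28.3, 0.5, 0, 0, 1.64, -5.5, 28.5, 0.5, 0, 0, 1.64, -4.6, 28.7, 0.5, 0, 0, 1.64, -3.9, 28.8, 0.5, 0, 0, 1.64, -3, 28.9, 0.6, 0, 0, 1.64, -2.2, 28.9, 0.5, 0, 0, 1.64, -1.3, 29, 0.5, 0, 0, 1.64, -0.6, 29, 0.5, 0, 0, 1.64, 0.3, 29.1, 0.5, 0, 0, 1.64, 1.2, 29, 0.5, 0, 0, 1.64, 1.9, 29, 0.5, 0, 0, 1.64
from [0.5772 0.2004 0.1869] yaw [1.7998e+02 3.0000e-02 9.9000e+00] t 8.25
```

View pics/w6.png

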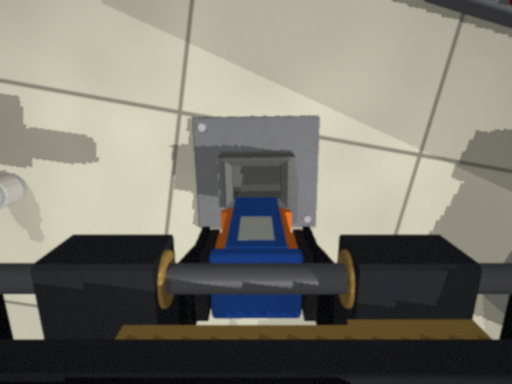

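View pics/s6.png

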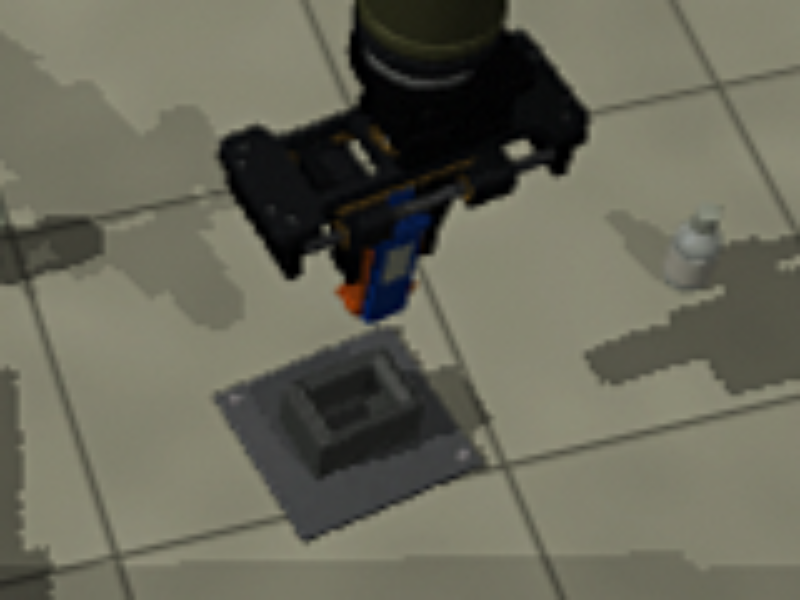

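The cartridge is free, upright and centred in the jaws. The cradle is empty and undisturbed.

Call:
servo_tool(commands=[-8.7, 27.7, 0.2, 0, 0, 1.6, -7.9, 27.9, 0.2, 0, 0, 1.7, -7.1, 28.2, 0.2, 0, 0, 1.6, -6.3, 28.3, 0.2, 0, 0, 1.7, -5.5, 28.5, 0.2, 0, 0, 1.6, -4.6, 28.7, 0.2, 0, 0, 1.6, -3.9, 28.8, 0.2, 0, 0, 1.7, -3, 28.9, 0.2, 0, 0, 1.6, -2.2, 28.9, 0.2, 0, 0, 1.7, -1.3, 29, 0.2, 0, 0, 1.6])

```text
time_s: 9.25
tool_pos: [0.5381, -0.0884, 0.1838]
tool_rot: [-180.0, 0.1, -6.6]
force: [0.4, -0.6, -2.7]
grip_width: 0.0377
```

Call:
servo_tool(commands=[-0.6, 29, 1, 0, 0, 1.7, 0.3, 29, 1, 0, 0, 1.6, 1.2, 29, 1, 0, 0, 1.7, 1.9, 29, 1, 0, 0, 1.6, 0, 0, 0, 0, 0, 0, 0, 0, 0, 0, 0, 0, 0, 0, 0, 0, 0, 0, 0, 0, 0, 0, 0, 0])

```text
time_s: 10.05
tool_pos: [0.5243, -0.2012, 0.1813]
tool_rot: [-180.0, -0.0, -13.0]
force: [0.1, 0.1, -2.3]
grip_width: 0.0377
```

```bash
python3 -c "
from h import *
o=monitor.get_obs()
p,d=read_camera('wrist');cv2.imwrite('pics/w7.png',p[:,:,::-1]);np.savez('pics/w7.npz',p=p,d=d,pos=o['tool_pos'],rot=o['tool_rot']);st();plan([.5238,-.2026,.16],-13.0,2)"
```

```text
{'time_s': np.float64(10.1), 'tool_pos': array([ 0.5243, -0.2013,  0.1813]), 'tool_rot': array([-1.799888e+02, -1.020000e-02, -1.299680e+01]), 'force': array([ 0.3399, -0.1624, -2.252 ]), 'wrist_torque': array([0.0347, 0.0011, 0.0257]), 'grip_width': np.float64(0.0381)}
n 2
-0.1, 0.7, 10.7, -0.01, -0.01, 0, -0.1, 0.7, 10.6, -0.01, -0.01, 0
from [ 0.5243 -0.2013  0.1813] yaw [-1.7999e+02 -1.0000e-02 -1.3000e+01] t 10.1
```

View pics/w7.png

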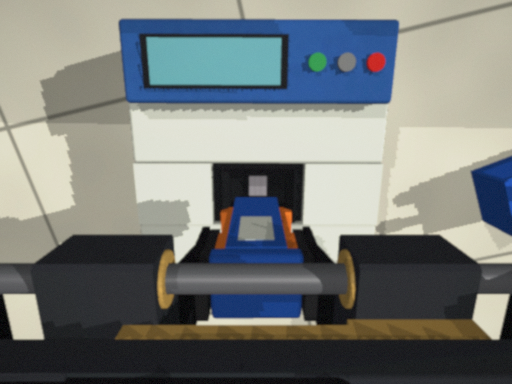

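The well is centred at column 258.5 and the cartridge at 256.5. That matches the computed 1.4 mm shift along +y.

Call:
servo_tool(commands=[-0.1, 0.7, 12, 0, 0, 0, -0.1, 0.7, 12, 0, 0, 0, 0, 0, 12, 0, 0, 0, 0, 0, 9, 0, 0, 0, 0, 0, 0, 0, 0, 0, 0, 0, 0, 0, 0, 0])

```text
time_s: 10.7
tool_pos: [0.5234, -0.2036, 0.1359]
tool_rot: [-180.0, 0.0, -13.1]
force: [-0.9, 0.1, -1.8]
grip_width: 0.0379
```

```bash
python3 -c "
from h import *
o=monitor.get_obs()
p,d=read_camera('wrist');cv2.imwrite('pics/w8.png',p[:,:,::-1]);p,d=read_camera('scene');cv2.imwrite('pics/s8.png',cv2.resize(p[120:240,110:270,::-1],(800,600)));st();plan([.5238,-.2026,.12],-13.0,4)"
```

```text
{'time_s': np.float64(10.8), 'tool_pos': array([ 0.5239, -0.2038,  0.1368]), 'tool_rot': array([ 1.799871e+02, -6.150000e-02, -1.310340e+01]), 'force': array([ 0.1409, -0.2118, -1.9546]), 'wrist_torque': array([0.0706, 0.0534, 0.0135]), 'grip_width': np.float64(0.0378)}
n 4
-0.1, -0.3, 4.2, 0, -0.02, -0.03, -0.1, -0.3, 4.2, 0, -0.02, -0.03, -0.1, -0.3, 4.2, 0, -0.02, -0.03, -0.1, -0.3, 4.2, 0, -0.02, -0.03
from [ 0.5239 -0.2038  0.1368] yaw [ 1.7999e+02 -6.0000e-02 -1.3100e+01] t 10.8
```

View pics/w8.png

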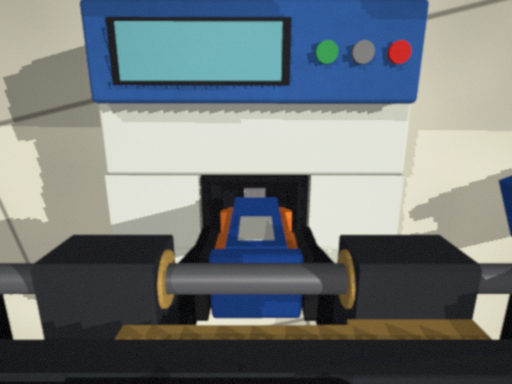

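View pics/s8.png

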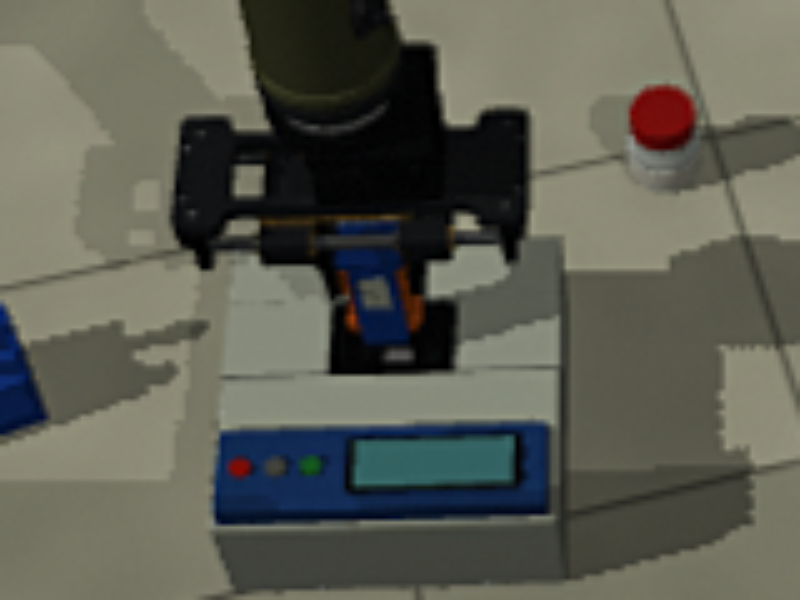

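Call:
servo_tool(commands=[-0.1, -0.5, 1, 0, 0, 0, -0.1, -0.5, 2, 0, 0, 0, 0, 0, 2, 0, 0, 0, 0, 0, 1, 0, 0, 0, 0, 0, 0, 0, 0, 0])

```text
time_s: 11.3
tool_pos: [0.5233, -0.2026, 0.13]
tool_rot: [180.0, 0.0, -13.1]
force: [-0.7, 0.4, -3.1]
grip_width: 0.0376
```

Call:
servo_tool(commands=[0, 0, 1, 0, 0, 0, 0, 0, 1, 0, 0, 0, 0, 0, 1, 0, 0, 0])

```text
time_s: 11.6
tool_pos: [0.5235, -0.2027, 0.1272]
tool_rot: [180.0, -0.0, -13.1]
force: [-0.2, 0.2, -1.4]
grip_width: 0.0375
```

```bash
python3 -c "
from h import *
st();plan([.5238,-.2026,.12],-13.0,1)"
```

```text
{'time_s': np.float64(11.6), 'tool_pos': array([ 0.5235, -0.2027,  0.1272]), 'tool_rot': array([ 1.799936e+02, -2.800000e-03, -1.310810e+01]), 'force': array([-0.2306,  0.1962, -1.444 ]), 'wrist_torque': array([0.07  , 0.0203, 0.0358]), 'grip_width': np.float64(0.0375)}
n 1
0.3, -0.2, 7.2, 0.01, -0, -0.11
from [ 0.5235 -0.2027  0.1272] yaw [179.99  -0.   -13.11] t 11.6
```

Call:
servo_tool(commands=[0.1, 0, 1, 0, 0, 0, 0.1, 0, 1, 0, 0, 0, 0, 0, 1, 0, 0, 0, 0, 0, 1, 0, 0, 0])

```text
time_s: 12.0
tool_pos: [0.5237, -0.2027, 0.1232]
tool_rot: [180.0, -0.0, -13.1]
force: [-0.1, 0.2, -1.9]
grip_width: 0.0377
```

Call:
servo_tool(commands=[0, 0, 1, 0, 0, 0, 0, 0, 1, 0, 0, 0, 0, 0, 1, 0, 0, 0])

```text
time_s: 12.3
tool_pos: [0.5236, -0.2027, 0.1202]
tool_rot: [180.0, -0.0, -13.1]
force: [-0.7, 0.1, -1.9]
grip_width: 0.0377
```

Call:
servo_tool(commands=[0, 0, 1.5, 0, 0, 0, 0, 0, 1.5, 0, 0, 0, 0, 0, 1.5, 0, 0, 0, 0, 0, 1.5, 0, 0, 0])

```text
time_s: 12.7
tool_pos: [0.5236, -0.2027, 0.1141]
tool_rot: [180.0, 0.0, -13.1]
force: [0.7, -0.1, -2.0]
grip_width: 0.0377
```

Call:
servo_tool(commands=[0, 0, 1.5, 0, 0, 0, 0, 0, 1.5, 0, 0, 0, 0, 0, 1.5, 0, 0, 0, 0, 0, 1.5, 0, 0, 0])

```text
time_s: 13.1
tool_pos: [0.5236, -0.2027, 0.1081]
tool_rot: [180.0, 0.0, -13.1]
force: [0.4, 0.7, -1.5]
grip_width: 0.0379
```

Call:
servo_tool(commands=[0, 0, 1, 0, 0, 0, 0, 0, 1, 0, 0, 0, 0, 0, 1, 0, 0, 0])

```text
time_s: 13.4
tool_pos: [0.5237, -0.2028, 0.1052]
tool_rot: [180.0, -0.0, -13.1]
force: [-0.1, 1.2, -2.2]
grip_width: 0.0378
```

Call:
servo_tool(commands=[0, 0, 1, 0, 0, 0, 0, 0, 1, 0, 0, 0, 0, 0, 1, 0, 0, 0])

```text
time_s: 13.7
tool_pos: [0.5237, -0.2027, 0.1022]
tool_rot: [180.0, -0.0, -13.1]
force: [-0.4, 0.2, -2.5]
grip_width: 0.0381
```

Call:
servo_tool(commands=[0, 0, 1, 0, 0, 0, 0, 0, 1, 0, 0, 0, 0, 0, 1, 0, 0, 0])

```text
time_s: 14.0
tool_pos: [0.5237, -0.2027, 0.0992]
tool_rot: [180.0, -0.0, -13.1]
force: [0.2, -0.1, -2.5]
grip_width: 0.0376
```

Call:
servo_tool(commands=[0, 0, 1, 0, 0, 0, 0, 0, 1, 0, 0, 0])

```text
time_s: 14.2
tool_pos: [0.5237, -0.2027, 0.0972]
tool_rot: [180.0, 0.0, -13.1]
force: [0.4, -0.5, -2.5]
grip_width: 0.0375
```

Call:
servo_tool(commands=[0, 0, 0.7, 0, 0, 0, 0, 0, 0.7, 0, 0, 0])

```text
time_s: 14.4
tool_pos: [0.5238, -0.2027, 0.0964]
tool_rot: [180.0, -0.0, -13.1]
force: [-1.1, -0.5, 2.5]
grip_width: 0.0376
```

Call:
servo_tool(commands=[0, 0, 0.7, 0, 0, 0, 0, 0, 0.7, 0, 0, 0])

```text
time_s: 14.6
tool_pos: [0.5238, -0.2028, 0.0949]
tool_rot: [180.0, -0.0, -13.1]
force: [-2.2, 0.5, 3.6]
grip_width: 0.0379
```

Call:
servo_tool(commands=[0, 0, 0.7, 0, 0, 0, 0, 0, 0.7, 0, 0, 0])

```text
time_s: 14.8
tool_pos: [0.5239, -0.2028, 0.0934]
tool_rot: [180.0, -0.0, -13.1]
force: [-2.1, 0.6, 4.6]
grip_width: 0.0377
```

Call:
servo_tool(commands=[0, 0, 0.6, 0, 0, 0, 0, 0, 0.4, 0, 0, 0])

```text
time_s: 15.0
tool_pos: [0.5239, -0.2028, 0.0923]
tool_rot: [180.0, -0.0, -13.1]
force: [-2.3, 0.1, 5.8]
grip_width: 0.038
```

Call:
servo_tool(commands=[0, 0, 0.4, 0, 0, 0, 0, 0, 0.4, 0, 0, 0])

```text
time_s: 15.2
tool_pos: [0.524, -0.2028, 0.0919]
tool_rot: [180.0, -0.0, -13.1]
force: [-3.3, 0.9, 8.1]
grip_width: 0.0373
```

Call:
servo_tool(commands=[0, 0, 0.3, 0, 0, 0, 0, 0, 0.3, 0, 0, 0])

```text
time_s: 15.4
tool_pos: [0.5241, -0.2028, 0.0919]
tool_rot: [180.0, -0.0, -13.1]
force: [-4.6, 0.2, 11.3]
grip_width: 0.038
```

Call:
servo_tool(commands=[0, 0, 0.3, 0, 0, 0, 0, 0, 0, 0, 0, 0])

```text
time_s: 15.6
tool_pos: [0.5241, -0.2028, 0.0919]
tool_rot: [180.0, -0.1, -13.1]
force: [-4.2, 2.0, 11.8]
grip_width: 0.0379
```

Call:
servo_tool(commands=[-0.3, 0, 0.5, 0, 0, 0, 0, 0, 0, 0, 0, 0])

```text
time_s: 15.8
tool_pos: [0.5241, -0.2028, 0.0919]
tool_rot: [180.0, -0.1, -13.1]
force: [-3.2, 1.2, 14.5]
grip_width: 0.0378
```

Call:
servo_tool(commands=[0, 0, 0.5, 0, 0, 0, 0, 0, 0.6, 0, 0, 0, 0, 0, 0.4, 0, 0, 0], jaw=46.5, newtons=20)

```text
time_s: 16.1
tool_pos: [0.5247, -0.203, 0.0897]
tool_rot: [180.0, -0.2, -13.1]
force: [-0.3, 0.4, 7.1]
grip_width: 0.0457
```

```bash
python3 -c "
from h import *
o=monitor.get_obs()
p,d=read_camera('wrist');cv2.imwrite('pics/w9.png',p[:,:,::-1]);st()"
```

```text
{'time_s': np.float64(16.15), 'tool_pos': array([ 0.5247, -0.203 ,  0.0895]), 'tool_rot': array([ 1.799736e+02, -1.764000e-01, -1.310040e+01]), 'force': array([-1.096 ,  0.1897,  6.867 ]), 'wrist_torque': array([ 0.1635,  0.1796, -0.014 ]), 'grip_width': np.float64(0.0459)}
```

View pics/w9.png

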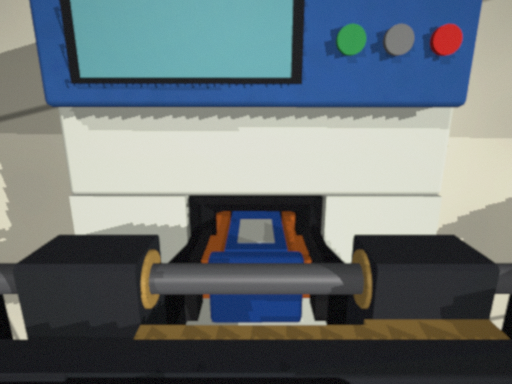

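The tabs are spreading (columns 204–308), with 7 N of push still on. I'll open further.

Call:
servo_tool(commands=[0, 0, 0.3, 0, 0, 0, 0, 0, 0, 0, 0, 0], jaw=51)

```text
time_s: 16.35
tool_pos: [0.5243, -0.2028, 0.0885]
tool_rot: [180.0, -0.1, -13.1]
force: [0.2, -0.6, 0.6]
grip_width: 0.0499
```

Call:
servo_tool(commands=[0, 0, 0, 0, 0, 0, 0, 0, 0, 0, 0, 0, 0, 0, 0, 0, 0, 0, 0, 0, 0, 0, 0, 0, 0, 0, 0, 0, 0, 0], jaw=80)

```text
time_s: 16.85
tool_pos: [0.5232, -0.2026, 0.0878]
tool_rot: [180.0, 0.0, -13.1]
force: [0.0, 0.1, -0.4]
grip_width: 0.0779
```

```bash
python3 -c "
from h import *
o=monitor.get_obs()
p,d=read_camera('wrist');cv2.imwrite('pics/w10.png',p[:,:,::-1]);np.savez('pics/w10.npz',p=p,d=d,pos=o['tool_pos'],rot=o['tool_rot']);st()"
```

```text
{'time_s': np.float64(16.9), 'tool_pos': array([ 0.5233, -0.2026,  0.0879]), 'tool_rot': array([ 1.799983e+02,  1.060000e-02, -1.310360e+01]), 'force': array([-0.2447, -0.3879, -0.2309]), 'wrist_torque': array([0.0088, 0.0845, 0.0418]), 'grip_width': np.float64(0.0788)}
```

View pics/w10.png

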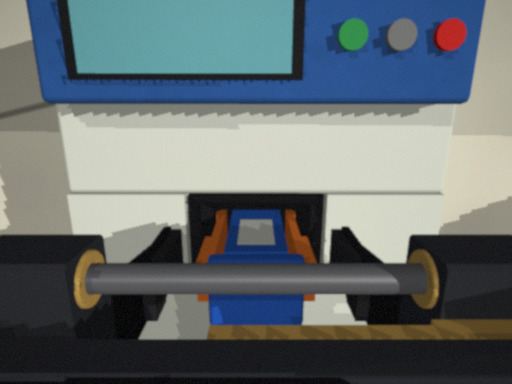

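Both tabs have sprung out (columns 198 and 315). I'll retreat and measure how far the cartridge is seated.

Call:
servo_tool(commands=[0, 0, -4, 0, 0, 0, 0, 0, -8, 0, 0, 0, 0, 0, -15, 0, 0, 0, 0, 0, -25, 0, 0, 0, -5, 0, -30, 0, 0, 0, -8, 0, -30, 0, 0, 0, -10, 0, -25, 0, 0, 0, -7, 0, -15, 0, 0, 0, 0, 0, 0, 0, 0, 0, 0, 0, 0, 0, 0, 0])

```text
time_s: 17.9
tool_pos: [0.494, -0.1958, 0.2398]
tool_rot: [180.0, -0.0, -13.1]
force: [0.2, -0.5, -0.5]
grip_width: 0.0798
```

Call:
servo_tool(commands=[0, 0, 0, 0, 0, 0, 0, 0, 0, 0, 0, 0])

```text
time_s: 18.1
tool_pos: [0.4937, -0.1956, 0.2385]
tool_rot: [-180.0, 0.1, -13.1]
force: [-0.5, 0.3, 0.5]
grip_width: 0.0803
```

```bash
python3 - <<'E'
from h import *
o=monitor.get_obs();p,d=read_camera("wrist");st()
cv2.imwrite("pics/w11.png",p[:,:,::-1])
X=cloud("wrist",d=d,obs=o);p=p.astype(int)
win=np.zeros(d.shape,bool);win[60:225,170:340]=1
cap=win&(X[...,2]>.12)&(X[...,2]<.15)&(p[...,2]>p[...,0]+40)
q=X[cap];print("cap",cv2.minAreaRect((q[:,:2]*1000).astype(np.float32)),np.median(q[:,2]),cap.sum())
org=win&(p[...,0]>p[...,2]+60)
n,l,s,ce=cv2.connectedComponentsWithStats(org.astype(np.uint8))
for i in range(1,n):
    if s[i,4]>15:
        k=X[l==i];print("orange",s[i],np.median(k,0).round(4))
print("deck z",np.median(X[150:190,150:190,2]))
p,d=read_camera("scene");cv2.imwrite("pics/s11.png",cv2.resize(p[120:240,110:270,::-1],(800,600)))
cv2.imwrite("pics/s11f.png",p[:,:,::-1])
E
```

```text
{'time_s': np.float64(18.15), 'tool_pos': array([ 0.4938, -0.1956,  0.2387]), 'tool_rot': array([-1.79959e+02,  1.27600e-01, -1.31002e+01]), 'force': array([-0.6539,  0.6637,  0.1112]), 'wrist_torque': array([ 0.0545,  0.0334, -0.0156]), 'grip_width': np.float64(0.0799)}
cap ((523.8414916992188, -202.95040893554688), (37.43798828125, 30.27219581604004), 76.76544189453125) 0.13619819116187507 1716
orange [280 139   8  26 155] [ 0.5194 -0.2254  0.1261]
orange [226 140   7  25 149] [ 0.5293 -0.181   0.1262]
deck z 0.0807361355037044
```

View pics/w11.png

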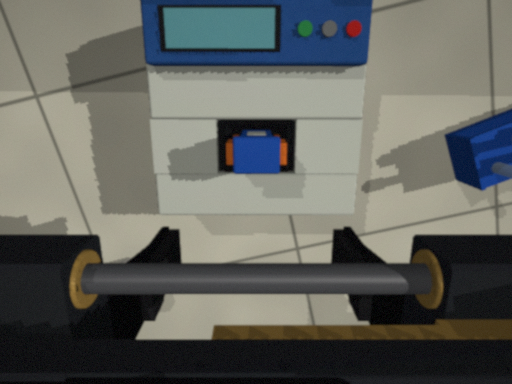

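View pics/s11f.png

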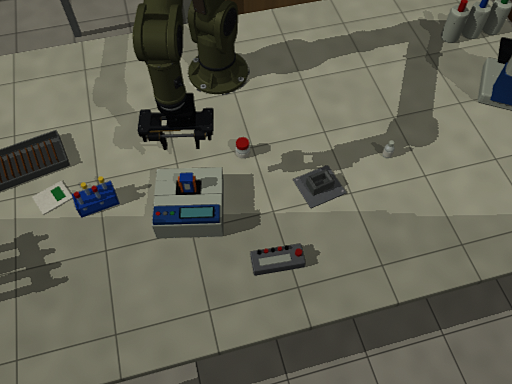

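```bash
python3 -c "
from h import *
print(env.sign_off())"
```

```text
the job is handed in; nothing more can be done
None
```

The cartridge is seated in the analyser's black well with both tabs sprung out. The gripper is clear, and I handed the job in at about 18 s.

- **Removal:** I pinched both tabs to their stops before lifting. The pull while lifting stayed at about 2–3 N, close to the cartridge's own weight, so it was not still latched.
- **Insertion:** It went in with the tabs pinched. The ejector met it about 5 mm above the floor. I held about 14.5 N by the wrist force reading (about 17 N on the cartridge) while I began letting the tabs out. The push read about 7 N by the time they were nearly out, below the 10–20 N asked for, but the latch still took.
- **Seating check:** The cap top measured 136.2 mm, or 135.4 mm after correcting the depth reading, which ran about 0.8 mm high on known surfaces. The floor I felt plus the 1.5 mm ejector lift predicts 135.4 mm; unlatched it would stand near 139 mm.
- **Tab check:** The tabs measured 45.5 mm apart, against 45.0 mm when latched in the cradle, so both are fully out.
- **Bystanders:** The dropper, counter, jar and rack look unmoved in the last scene picture. I judged that by eye and did not measure it.

No check failed. At full pinch the gripper read about 38 mm against the expected 41 mm. I put that down to finger flex, since the reading changed with grip force.

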